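# Test the stop button of the vial inspection station

## Task

Test the emergency stop of the inspection station with gentle fingertip pushes: press the red mushroom button in until it latches down, then twist its head clockwise (seen from above) until it releases and springs back up, and leave it up and clear. Do not press the green start button, and leave the vials and the loupe standing where they are.

Things in the scene. Friction and masses are not known exactly. Their poses are not given: they have to be found in the camera images.
- stop_box: Fixed emergency-stop enclosure, 100 x 100 mm, 75 mm high, grey below and yellow above, screwed to the table. Origin at the centre of its underside, on the table; z up. The red mushroom stands on its vertical centre line, above the origin. The head's ridge runs along the box's x axis while the head is not twisted.
- stop_top (a point): Centre of the flat top of the red mushroom's ridge, on the button's axis, 125 mm above the table while the button is up; moves down with it. Press here. The straight red ridge is 56 mm long, 14 mm wide, 20 mm high. The point's x axis runs along the ridge and turns with the head, z up. The ridge stands on a round red head, 60 mm in diameter, 12 mm thick, whose flat top face is 20 mm below this point.
- stop_ridge_end (a point): Centre of the ridge's end face on the -x side (nearer the robot), 28 mm from the axis, half-way up the ridge (10 mm above the head's flat face); moves and turns with the head. Same axes as stop_top. A push towards +y on the ridge's -y flank near this end turns the head clockwise; at the other end, push towards -y on the +y flank.
- stop_press (a joint): How far the red button is in, in m: 0 up, bottom stop at 0.013. A spring resists with about 1.5 N at the top, 4.5 N at 0.010 and 5 N at the bottom. Pushed past 0.010 a hidden catch snaps, and holds it in at about 0.010 when let go. It springs fully up again once the head has been twisted far enough.
- stop_twist (a joint): Twist of the red head in rad: 0 at rest, grows clockwise seen from above, stop at 1.2. A light spring turns it back to 0 when let go (0.01 Nm at rest, 0.04 Nm at the stop). The catch lets go at 0.5 to 0.65; the head then jumps up 10 mm, unless a finger above it holds it down.
- start_box: Fixed grey start enclosure, 75 x 75 mm, 50 mm high, with a green push button 28 mm across on its top, whose top is 72 mm above the table. Origin at the centre of its underside. Stands left or right of the stop enclosure. Leave alone.
- start (a joint): Travel of the green start button in m: 0 up, 0.006 pressed in. Must not be pressed.
- vial_mid (a point): Middle of the loose clear glass vial with aluminium cap, 32 mm in diameter, 60 mm high, standing on the table between the two enclosures. Leave alone.
- amber_mid (a point): Middle of the loose amber glass jar with white cap, 36 mm in diameter, 70 mm high, standing on the table between the two enclosures. Leave alone.
- loupe_mid (a point): Middle of the loose black loupe, 42 mm in diameter, 40 mm high, standing on the table between the two enclosures. Leave alone.
Things that resemble listed ones, but are neither listed nor needed, are in the scene too. There is more than one size of the stop_box; the job needs the middle-sized.

How it is judged:
By the outcome, as a careful person would: the job done as asked, in the order asked, and still so for the second after the job is handed in, with the robot touching nothing.
It also fails if it takes over 40 s, if anything falls off the work surface, if the arm or the gripper's body presses on something with over 40 N, if the wrist force passes 120 N, or if a joint passes its speed limit or range.

## Robot

A 6-joint arm with a two-finger parallel gripper is mounted at the origin on the work surface. World frame = base frame: x ahead of the robot, y to its left, z up, the work surface at z = 0. Lengths are in mm, angles in rad, forces in N, time in s.
With the tool pointing down it reaches from about 225 to 725 mm from the base axis. Payload 3.1 kg.
Tool frame: the origin (TCP) lies on the centre line of the jaws, within the pads' length; the fingertips stand 22 mm ahead of it and the grasp point (between the pads) lies 3 mm ahead of it; z points along the fingers, y is the direction in which the jaws open and shut (so a half turn about z gives the same grasp; the last joint's range is limited). The gripper opens to 85 mm and grips with 20 to 120 N. Pads are 22 mm wide; open, the fingers measure 114 mm over their backs; the gripper's body (76 mm by 85 mm) begins 54 mm behind the grasp point. The pads swing forward as they close: fully open they stand 13 mm farther back than shut.
Start: joints at [1.074, 0.048, 0.099, 1.622, 0, 1.443], TCP at [189.267, 489.689, 253.312] pointing down, gripper open.
Joint ranges: [-2.91, 2.91], [-0.99, 1.94], [-1.21, 1.42], [-2.12, 2.29], [-1.49, 1.47], [-3.14, 3.14]. Speed limits (rad/s): [2.79, 2.79, 3.14, 3.14, 3.14, 3.14].

## Interface

Orientations are given as a rotation vector (axis times angle).
In Python, from rig import env, solver, monitor, eyes, job gives the robot as it stands. Calls block until the motion is done:
- env.movep(position, orientation): joint-space move of the TCP to a pose.
- env.line_to(position, frame=None, v=150, guard=None): straight line of the TCP; frame=None keeps the orientation; v is the mean speed in mm/s. With guard (N) it stops when the force on the tool has changed by that much, and returns True; else False.
- env.move_j(angles): joint-space move.
- env.command_gripper(opening, force=None): finger opening in mm; force is the grip in N (None keeps the last); returns when the fingers have stopped.
- env.dwell(seconds).
- solver.ik(position, orientation): joint angles nearest the present ones, or None.
- monitor.sense(): the state.
- eyes.read_camera(name): name is "scene" or "top" or "wrist"; returns a dict with "image" (384x512x3 uint8, red, green, blue), "depth" (384x512 float32, mm along the optical axis (not along the pixel's ray), 0 where there is no reading), "fx", "fy", "cx", "cy" (pixels), "R" (3x3) and "t" (3): a world point X has camera coordinates R X + t. Camera axes: x right, y down, z forward; pixel columns grow to the right and rows downward; lengths in mm; the calibration is good to about 2 mm. A picture is of the moment at which its call begins.
A pose or a line that the arm cannot do raises env.IKError and nothing moves.
- job.hand_in(): hands the job in, once; it reports no verdict.
The state is a dict: "t": time; "q": joint angles; "joint_vel": joint speeds; "joint_efforts": joint torques, N m; "tool_pos": TCP position; "eef_rot": TCP orientation; "contact_force": force on the tool from outside, world axes, zero at the start; "wrist_torque": the same for the moment, N m; "grip_width": finger opening in mm.
Only numpy, scipy, OpenCV 4.12 (cv2) and the standard library are available. Lean on these libraries where they do the work, as an engineer would, in place of code of your own. Each camera call takes 0.05 s, during which the arm holds its last target. There are 200 camera calls.

## Working session

There is one attempt and no reset: what is moved stays moved. The work goes in short steps, each a Python script; the robot and the scene stay as the last script left them, time stands still between calls to the robot, and variables do not carry over. Pictures are saved under pics/ and viewed, about 8 in all and at most 12, crops included, and the job is handed in when it is done.

```bash
mkdir -p pics; cat > h.py <<'E'
import numpy as np, cv2
from rig import env, solver, monitor, eyes, job
def shot(n):
    c=eyes.read_camera(n); c['R']=np.array(c['R']); c['t']=np.array(c['t']); return c
def cloud(c):
    v,u=np.mgrid[:384,:512]; d=c['depth']
    P=np.stack([(u-c['cx'])/c['fx']*d,(v-c['cy'])/c['fy']*d,d],-1)
    return (P-c['t'])@c['R']
def save(im,n): cv2.imwrite('pics/'+n,cv2.cvtColor(im,cv2.COLOR_RGB2BGR))
E
python3 - <<'E'
from h import *
for n in('top','scene'):
    c=shot(n); save(c['image'],n+'1.png'); np.savez(n+'1.npz',**c)
s=monitor.sense(); print(s)
E
```

```text
{'t': 0.1, 'q': array([ 1.07422156e+00,  4.86775299e-02,  9.77113968e-02,  1.62198116e+00,
       -3.49096448e-05,  1.44299285e+00]), 'joint_vel': array([-0.00195698, -0.00209425,  0.00379314, -0.00118865, -0.0008926 ,
       -0.00169121]), 'joint_efforts': array([ 2.37885157e-03, -3.39850974e+01,  3.20935893e+01,  1.57947204e-02,
       -9.38648463e-05, -7.67801396e-07]), 'tool_pos': array([189.02310259, 489.24086558, 252.21209743]), 'eef_rot': array([-0.57587245, -3.08772133,  0.00323161]), 'contact_force': array([-0.11440052,  1.01360904,  0.18946542]), 'wrist_torque': array([-0.01255114, -0.05736253,  0.00387506]), 'grip_width': 85.37928170959727}
```

View pics/top1.png

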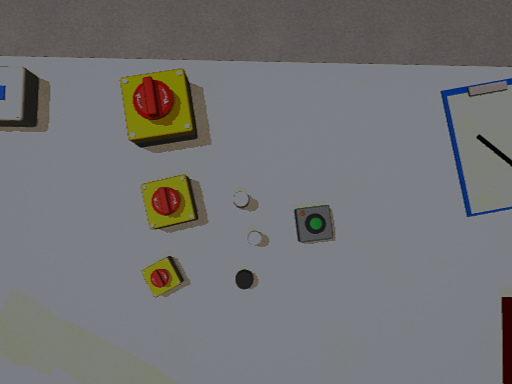

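View pics/scene1.png

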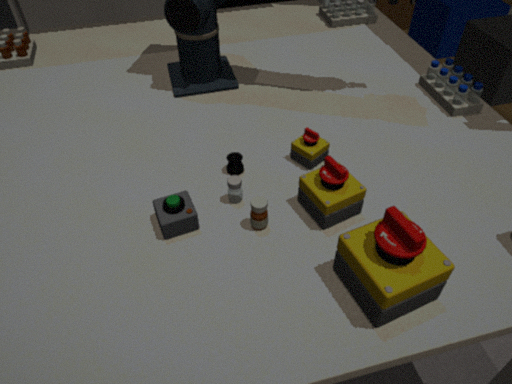

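Top view: three stop boxes, large at (155,100), middle at (167,201) and small at (160,278). The start box is at (315,223), and the loose items are at (241,199), (255,238) and (244,279). By description I choose the middle one. Next I measure it and check it in a crop.

```bash
cat > m.py <<'E'
from h import *
def measure(c,guess=None,verbose=True):
    P=cloud(c); im=c['image'].astype(int); r,g,b=im[...,0],im[...,1],im[...,2]
    red=(r>70)&(r>2.5*g)&(r>2*b); yel=(r>90)&(g>0.7*r)&(b<0.4*r)
    return P,red,yel
E
python3 - <<'E'
from m import *
c=dict(np.load('top1.npz')); P,red,yel=measure(c)
print('cam',-c['R'].T@c['t'])
print(c['R'].round(3))
for n,(u0,u1,v0,v1) in dict(big=(115,200,65,150),mid=(138,200,170,235),small=(138,190,250,300)).items():
    w=np.zeros_like(red); w[v0:v1,u0:u1]=1
    y=P[yel&w]; rr=P[red&w]
    zy=np.median(y[:,2]); yt=y[abs(y[:,2]-zy)<5]
    rc=cv2.minAreaRect((P[(yel|red)&w&(abs(P[...,2]-zy)<200)][:,:2] if 0 else yt[:,:2]).astype(np.float32))
    top=rr[rr[:,2]>rr[:,2].max()-8]
    rt=cv2.minAreaRect(top[:,:2].astype(np.float32))
    print(n,'ytop z',zy,'rect',rc,'\n red z pct',np.percentile(rr[:,2],[5,25,50,75,95,99]).round(1),'ridge',rt,len(top))
for n,(u,v) in dict(a=(241,199),b=(255,238),l=(244,279),start=(315,223)).items(): print(n,P[v,u].round(1))
im=c['image'][160:240,130:210]; s=np.load('scene1.npz')['image'][140:235,280:380]
a=cv2.resize(im,(400,400),interpolation=2); b=cv2.resize(s,(400,400),interpolation=2)
save(cv2.convertScaleAbs(np.hstack([a,b]),alpha=1.5),'crop.png')
E
```

```text
cam [ 566.2940055    -5.42805837 1126.57901928]
[[ 0.02  -1.     0.012]
 [-0.998 -0.02  -0.064]
 [ 0.064 -0.011 -0.998]]
big ytop z 103.56346499677511 rect ((816.590087890625, 197.5343017578125), (136.29718017578125, 135.2789764404297), 10.076910972595215) 
 red z pct [139.5 143.  145.4 171.2 174.2 176.4] ridge ((566.2940063476562, -5.42805814743042), (0.0, 0.0), 0.0) 6
mid ytop z 75.12517132747433 rect ((611.1373901367188, 171.20553588867188), (98.6009750366211, 97.3101806640625), 14.803488731384277) 
 red z pct [100.8 103.7 105.8 123.5 126.7 127.9] ridge ((610.732177734375, 171.8331756591797), (54.56636428833008, 13.743062019348145), 13.913766860961914) 155
small ytop z 49.78798531729733 rect ((447.18316650390625, 184.9940185546875), (65.19510650634766, 64.3261947631836), 29.724369049072266) 
 red z pct [64.9 68.5 71.  81.4 84.6 86.4] ridge ((446.90985107421875, 185.70147705078125), (34.83449172973633, 8.901338577270508), 30.056734085083008) 71
a [619.5  13.   68.5]
b [535.5 -19.1  57.4]
l [445.1   3.1  44.6]
start [ 570.7 -147.4   74.4]
```

View pics/crop.png

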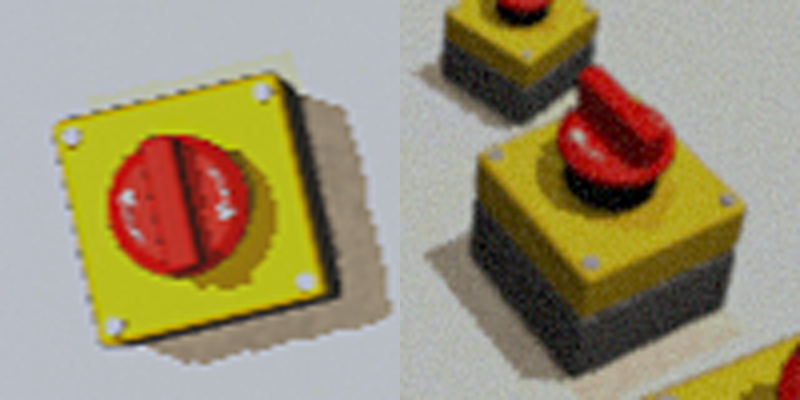

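The crop shows the 100 mm box: ridge centre at about (165,205) in the crop, button up, head untwisted. The measurements fit the description: yellow top at z 75, ridge top about 125, ridge 55 x 14 mm, yaw about 14°, axis about (611, 171.5). Now I close the fingers, approach and press with a guard.

```bash
cat >> h.py <<'E'
from scipy.spatial.transform import Rotation as Ro
C=np.array([610.9,171.6]); YAW=np.deg2rad(14.3)
def ori(yaw):  # tool down, tool y along ridge at this yaw
    return (Ro.from_euler('z',yaw+SGN*np.pi/2)*Ro.from_euler('x',np.pi)).as_rotvec()
SGN=1
def st(m=''):
    s=monitor.sense(); print(m,'t',round(s['t'],2),'p',s['tool_pos'].round(1),'F',s['contact_force'].round(2),'q6',s['q'][5].round(2)); return s
E
python3 - <<'E'
import h; from h import *
for s in(1,-1):
    h.SGN=s; print(s,[np.round(solver.ik([*C,170],ori(YAW-a)),2) for a in(0,.5,1)])
h.SGN=1
env.command_gripper(0,20); 
env.movep([*C,190],ori(YAW)); st('above')
hit=env.line_to([*C,138],v=40,guard=1.2); s=st(f'contact {hit}')
save(eyes.read_camera('scene')['image'],'contact.png')
E
```

```text
1 [array([0.17, 0.33, 0.26, 1.5 , 0.  , 1.49]), array([0.17, 0.33, 0.26, 1.5 , 0.  , 1.99]), array([0.17, 0.33, 0.26, 1.5 , 0.  , 2.49])]
-1 [array([ 0.17,  0.33,  0.26,  1.5 ,  0.  , -1.65]), array([ 0.17,  0.33,  0.26,  1.5 ,  0.  , -1.15]), array([ 0.17,  0.33,  0.26,  1.5 ,  0.  , -0.65])]
above t 2.79 p [610.5 172.9 190.4] F [0.09 0.67 0.51] q6 1.49
contact True t 3.8 p [610.5 171.5 144.6] F [ 1.5  -0.31  2.67] q6 1.49
```

```bash
python3 - <<'E'
from h import *
hit=env.line_to([*C,131],v=15,guard=6); st(f'pressed {hit}')
env.dwell(.1); st('hold')
env.line_to([*C,175],v=80); st('up')
c=shot('top'); P=cloud(c); save(c['image'],'top2.png')
s=shot('scene'); save(cv2.resize(s['image'][110:240,250:400],(600,520)),'scene2.png')
E
```

```text
pressed True t 4.55 p [610.7 171.5 134.5] F [-0.61 -0.39  5.4 ] q6 1.49
hold t 4.65 p [610.7 171.5 134.5] F [-0.71  0.42  5.27] q6 1.49
up t 5.31 p [611.  171.6 175.1] F [ 0.46 -0.48  0.12] q6 1.49
```

View pics/scene2.png

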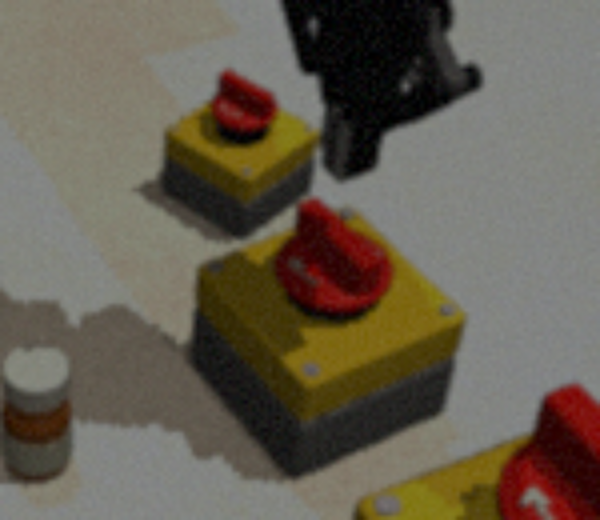

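The mushroom has stayed down: its stem is nearly hidden at (335,295). I'll check the height by depth, then go down beside the near end of the ridge on the -y flank, with tips at z≈108.5 so the jump clears them. Then I sweep clockwise in an arc.

```bash
cat >> h.py <<'E'
def hp(x,y,a,z):
    return np.array([*(C+Ro.from_euler('z',YAW-a).as_matrix()[:2,:2]@[x,y]),z])
def height(m=''):
    c=shot('scene'); P=cloud(c); im=c['image'].astype(int); r,g,b=im[...,0],im[...,1],im[...,2]
    k=(r>60)&(r>2.5*g)&(r>2*b)&(np.linalg.norm(P[...,:2]-C,axis=-1)<36)&(P[...,2]>85)
    z=P[k][:,2]; t=P[k][z>np.percentile(z,97)-6]
    print(m,'red z95,99',np.percentile(z,[95,99]).round(1),k.sum(),'top centre/yaw',cv2.minAreaRect(t[:,:2].astype(np.float32))); return c
E
python3 - <<'E'
from h import *
height('latched?')
Z=130.5
env.line_to(hp(-24,-34,0,150),v=120)
env.line_to(hp(-24,-34,0,Z),v=80); st('beside')
env.line_to(hp(-24,-19,0,Z),v=40); st('near')
for a in np.arange(.15,.76,.15):
    env.line_to(hp(-24,-18,a,Z),ori(YAW-a),v=40); st(f'a={a:.2f}')
c=height('after'); save(cv2.resize(c['image'][110:240,250:400],(600,520)),'scene3.png')
E
```

```text
latched? red z95,99 [117.1 118. ] 326 top centre/yaw ((614.0883178710938, 171.3028564453125), (53.56605529785156, 12.355669021606445), 14.18817138671875)
beside t 6.41 p [595.3 133.  129.1] F [0.07 0.44 0.33] q6 1.43
near t 6.93 p [592.4 147.6 130.7] F [ 0.26  0.93 -0.61] q6 1.46
a=0.15 t 7.23 p [588.9 151.  130.6] F [ 0.14 -0.56  0.14] q6 1.61
a=0.30 t 7.53 p [586.1 154.5 130.5] F [ 0.08 -0.55  0.19] q6 1.76
a=0.45 t 7.83 p [583.8 158.5 130.5] F [ 0.27 -0.31  0.35] q6 1.92
a=0.60 t 8.13 p [582.1 162.8 130.5] F [-0.78 -0.41  0.58] q6 2.08
a=0.75 t 8.43 p [581.3 167.2 130.4] F [-0.54 -0.83 -0.37] q6 2.24
after red z95,99 [126.8 127.7] 400 top centre/yaw ((615.1945190429688, 169.78665161132812), (13.567232131958008, 51.793575286865234), 66.62152099609375)
```

View pics/scene3.png

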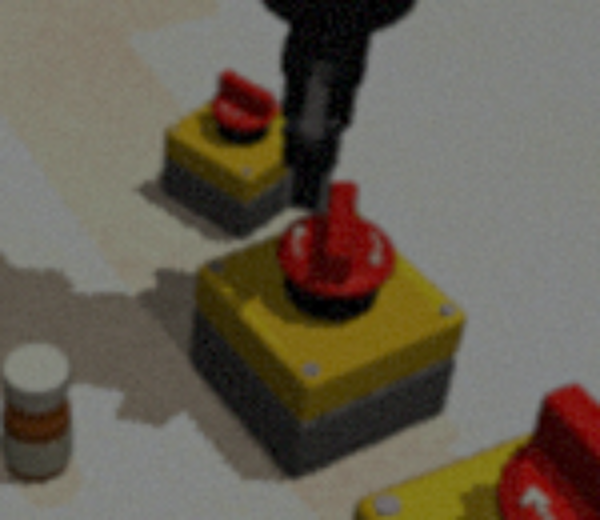

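The head is twisted about 0.65 rad and has sprung up: its top went from about 117 to 127, with the stem visible at (330,300). I'll let it turn back gently, then retreat.

```bash
python3 - <<'E'
from h import *
Z=131
for a in (.5,.25,0):
    env.line_to(hp(-24,-20,a,Z),ori(YAW-a),v=50)
env.line_to(hp(-24,-36,0,Z),v=60); env.line_to(hp(-30,-38,0,230),v=120); env.line_to([480,330,260],v=150); st('clear')
height('final'); c=shot('top'); save(c['image'],'top4.png'); P=cloud(c)
for n,(u,v) in dict(a=(241,199),b=(255,238),l=(244,279),start=(315,223)).items(): print(n,P[v,u].round(1))
E
```

```text
clear t 12.78 p [480.4 329.4 259.8] F [ 0.93 -0.98 -0.25] q6 1.81
final red z95,99 [126.8 127.5] 387 top centre/yaw ((613.1467895507812, 171.3157958984375), (53.7674446105957, 13.838245391845703), 15.925824165344238)
a [619.2  12.9  73.7]
b [535.6 -19.1  59.7]
l [444.5   3.1  38.9]
start [ 570.7 -147.4   74.5]
```

View pics/top4.png

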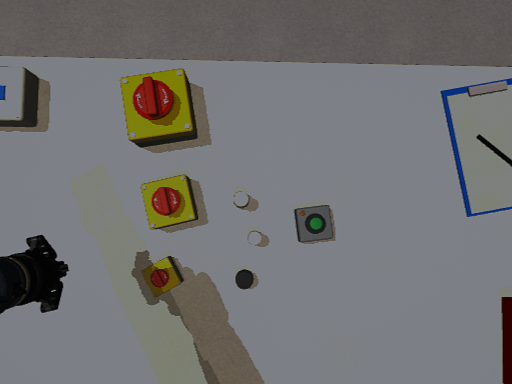

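The picture shows the arm clear at (30,275) and the middle button at (167,201), up and back at its rest angle. The vials, loupe and start button have not moved.

```bash
python3 -c "
from h import *
print(job.hand_in())"
```

```text
the job is handed in; nothing more can be done
None
```

I tested the middle-sized stop box: pressed the red button until it latched, twisted the head clockwise until it released, then backed the arm off and handed the job in. The last reading before hand-in was about 13 s on the robot's clock.

- **Press:** I used closed fingertips with about 5.4 N. The ridge top then stayed at about 117 mm with the finger lifted off. The scene camera reads about 2 mm high, so that is the 10 mm latched position.
- **Twist:** I pushed the near end of the ridge through an arc. The head turned about 0.65 rad and sprang up to about 127 mm on the same camera.
- **Final checks:** The button is up (127 mm) and the ridge is back near its rest angle: 15.9° on the scene camera, which read 14.2° before the twist. That difference is within what I'd expect from camera noise. The start button, both vials and the loupe are where they were to within 1 mm sideways. Single-pixel heights on the loose items differed by 2–6 mm between pictures; I put that down to depth noise, since they stand unchanged in the image. No check failed.

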